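# Shake out the box with the loose slug

### The arm

A 7-joint arm with a two-finger parallel gripper is mounted at the origin on a cart in front of the work surface, level with it; the furniture and walls round the work are solid. World frame = base frame: x ahead of the robot, y to its left, z up, the work surface at z = 0. Lengths are in m, angles in degrees, forces in N, time in s.
With the tool pointing down it reaches from about 0.425 to 0.875 m from the base axis. Payload 4.7 kg.
Tool frame: the origin (TCP) lies at the very end of the fingers, on their centre line; the grasp point (between the pads) lies 19 mm behind it; z points along the fingers, y is the line along which they close (so a half turn about z gives the same grasp; the last joint's range is limited). The gripper opens to 87 mm and grips with 3 to 60 N. Pads are 19 mm wide; open, the fingers measure 117 mm over their backs; the gripper's body (75 mm by 190 mm) begins 51 mm behind the grasp point.
Start: joints at [69.162, 18.392, -4.016, 83.108, 1.295, 78.541, -3.26], TCP at [0.24, -0.604, 0.223] pointing down, gripper open.
Joint ranges: [-163.93, 163.93], [-17.29, 119.83], [-79.2, 71.16], [3.27, 140.29], [-89.18, 269.18], [5.43, 117.66], [-154.24, 154.24]. Speed limits (degrees/s): [147.25, 147.25, 180, 180, 180, 180, 180].

### API

Orientations are given as [roll, pitch, yaw] about the fixed x, y, z axes, in that order (R = Rz(yaw) Ry(pitch) Rx(roll)).
In Python, from cell import telemetry, cams, env gives the robot as it stands.
- The arm moves only by the tool arm_command, never from a script. Its argument "series" is text: rows parted by semicolons, each of 5 numbers parted by spaces: the shift along the tool's x, y, z in mm, then the turn about the tool's z in rad, then the closure in counts, from 0 (fully open) to 255 (shut). A call has 1 to 20 rows; each row shifts and turns the commanded pose from where the row before left it, along the tool's axes as they then stand; what a row does not reach is not made up. A row lasts 1/12 s, in which the tool goes at most 41.7 mm and 7.16 degrees, less where a joint would pass 70% of its speed; a pose out of reach is approached as far as the arm can. A call is refused whole if a number of a shift passes 41.7 or a number of a turn 0.125, either way. A call with a gripper value outside its range is refused whole. The fingers move at their own pace and stop on an object; "squeeze" is the grip in N (left out, the last holds). Time passes only in rows, so rows that do not move let the fingers close. It gives the time, the measured TCP pose, the force, the opening and the grip force at its end, in the units of the state.
- telemetry.get_obs(): the state, without advancing time (a new reading comes with each control period).
- cams.read_camera(name): name is "side" or "top"; returns the picture (384x512x3 uint8, blue, green, red); there is no depth.
- cams.calibration(name): a dict with "K" (3x3 intrinsics, pixels), "origin" and "rotation" of the camera in the world. Camera axes: x right, y down, z forward; pixel columns grow to the right and rows downward; lengths in m; the calibration is good to about 2 mm. A picture is of the moment at which its call begins. calibration takes no time and is no camera call.
- env.sign_off(): hands the job in; it is judged then, once.
The state is a dict: "time_s": time; "qpos": joint angles; "joint_velocities": joint speeds; "effort": joint torques, N m; "tool_pos": TCP position; "tool_rot": TCP orientation; "force": force on the tool from outside, world axes, zero at the start; "wrist_torque": the same for the moment, N m; "grip_width": finger opening in m; "grasp_force": force on a finger pad.
Only numpy, scipy, OpenCV 4.12 (cv2) and the standard library are available. Lean on these libraries where they do the work, as an engineer would, in place of code of your own. Each camera call takes 0.05 s, during which the arm holds its last target. There are 200 camera calls.

### The job

One of the two closed grey steel parts boxes has a brass slug that has come loose inside; in the other the slug is held fast, and from outside they look the same. Pick up a box and, over the front of the worktop and well clear of the bins at the back, shake it or tip it window end down by about 30 degrees: a loose slug slides out under the window in the lid and shows there. Lay the box with the loose slug flat inside the steel tray with its brass showing in the window, and leave the other box standing flat on the worktop outside the tray.

Things in the scene. Friction and masses are not known exactly. Their poses are not given: they have to be found in the camera images.
- box_1_center (a point): Centre (half-way up) of closed parts box 1: grey sheet steel, 110 long (x) x 46 wide (y) x 50 high, 0.3 kg, flat on the worktop; both look alike. z up; +x points to the end with the window (28 x 30 in the lid, dark behind, its middle 36 from the box's centre), which faces away from the robot within 30 degrees. Grip across the 46 width at mid-length.
- box_2_center (a point): Centre (half-way up) of closed parts box 2: grey sheet steel, 110 long (x) x 46 wide (y) x 50 high, 0.3 kg, flat on the worktop; both look alike. z up; +x points to the end with the window (28 x 30 in the lid, dark behind, its middle 36 from the box's centre), which faces away from the robot within 30 degrees. Grip across the 46 width at mid-length.
- slug_1 (a joint): How far the brass slug (27 x 29 x 34) hidden in box 1 has slid towards the window, in m: 0 = packed at the blind end, 0.066 = under the window, seen there. Both read about 0 at first. A held slug moves 5 mm at most; a loose one slides when shaken hard along the box or when the window end is tipped down over 15 degrees (at 30 degrees across within 1 s), and stays there when level again.
- slug_2 (a joint): How far the brass slug (27 x 29 x 34) hidden in box 2 has slid towards the window, in m: 0 = packed at the blind end, 0.066 = under the window, seen there. Both read about 0 at first. A held slug moves 5 mm at most; a loose one slides when shaken hard along the box or when the window end is tipped down over 15 degrees (at 30 degrees across within 1 s), and stays there when level again.
- tray: Fixed open steel tray, 200 (its x) x 140 (its y) x 20 high, walls and floor 4 thick; origin at the centre of its underside, z up.
Mind the look-alikes: they are no part of the job. What is shaped like the part that bears box_2_center but purple or turquoise is not meant.

How it is judged (in metres and radians):
At the end, for the whole second after the job is handed in: The box with the loose slug lies flat (within 7 degrees) on the tray's floor, its slug slid at least 45 mm of the 66 mm so that it shows in the window; the other box stands upright and flat (within 10 degrees) on the worktop outside the tray (((value of joint slug_1 above 0.045 m and x of box_1_center in the frame of tray between -0.075 and 0.075 m and y of box_1_center in the frame of tray between -0.055 and 0.055 m and height (world z) of box_1_center below 0.037 m and angle between box_1_center's own z axis and vertical below 0.12 rad and height (world z) of box_2_center between 0.015 and 0.04 m and angle between box_2_center's own z axis and vertical below 0.17 rad and horizontal distance between box_2_center and tray above 0.095 m) or (value of joint slug_2 above 0.045 m and x of box_2_center in the frame of tray between -0.075 and 0.075 m and y of box_2_center in the frame of tray between -0.055 and 0.055 m and height (world z) of box_2_center below 0.037 m and angle between box_2_center's own z axis and vertical below 0.12 rad and height (world z) of box_1_center between 0.015 and 0.04 m and angle between box_1_center's own z axis and vertical below 0.17 rad and horizontal distance between box_1_center and tray above 0.095 m))); the robot touches nothing.
It also fails if it takes over 64 s, if anything falls off the work surface, if the arm or the gripper's body presses on something with over 40 N, if the wrist force passes 120 N, or if a joint passes its speed limit or range.

## Working session

There is one attempt and no reset: what is moved stays moved. The work goes in short steps, Python scripts to look and compute and a tool call to move; the robot and the scene stay as the last step left them, time stands still between calls to the robot, and variables do not carry over. Pictures are saved under pics/ and viewed, at most 10 in all, crops included, and the job is handed in when it is done.

Besides the shell and the picture viewer there is one more tool, called by a JSON object that holds its "op" and its "data". arm_command: Moves the arm, as the interface text tells. Its arguments: {"type":"object","properties":{"series":{"type":"string"},"squeeze":{"type":"number"}},"required":["series"]}

```bash
mkdir -p pics; ls
python3 - <<'E'
from cell import telemetry, cams
import cv2,numpy as np
o=telemetry.get_obs();print(o)
a=[]
for n in("top","side"):
    im=cams.read_camera(n);cv2.imwrite(f"pics/{n}0.png",im);c=cams.calibration(n);print(n,np.round(c["K"],1).tolist(),np.round(c["origin"],3),np.round(c["rotation"],3).tolist())
E
```

```text
pics
{'time_s': 0.0, 'qpos': array([69.1608303 , 18.4405547 , -4.01597191, 83.17449653,  1.29455455,
       78.54134066, -3.26002134]), 'joint_velocities': array([ 0.03578507,  0.03017198,  0.02336331, -0.00944096, -0.05767604,
        0.02475227, -0.02705375]), 'effort': array([-6.21760573e-04, -4.91283453e+01, -4.04180093e-01, -3.12522554e+01,
       -6.37133187e-02,  4.36752336e-02,  1.65656352e-04]), 'tool_pos': array([ 0.23953145, -0.60365754,  0.22144819]), 'tool_rot': array([-1.79888829e+02,  5.17746952e-03,  2.16492232e+01]), 'force': array([-0.20312371, -0.54482669,  0.04303153]), 'wrist_torque': array([ 0.00879566, -0.01049981,  0.04458417]), 'grasp_force': 0.0, 'grip_width': 0.08712477484540614}
top [[358.2, 0.0, 249.6], [0.0, 358.2, 201.4], [0.0, 0.0, 1.0]] [ 0.397 -0.058  0.923] [-171.704, -1.468, -90.446]
side [[420.5, 0.0, 255.9], [0.0, 420.5, 187.7], [0.0, 0.0, 1.0]] [0.15  0.508 0.657] [-132.221, -0.117, -149.122]
```

View pics/top0.png

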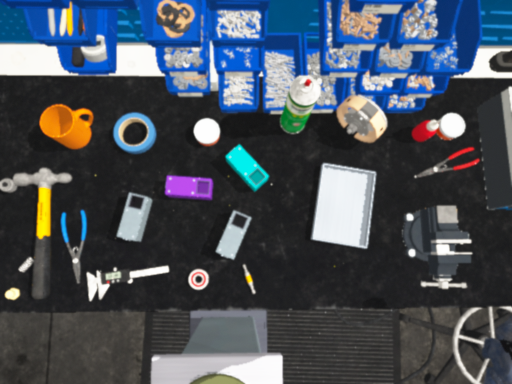

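View pics/side0.png

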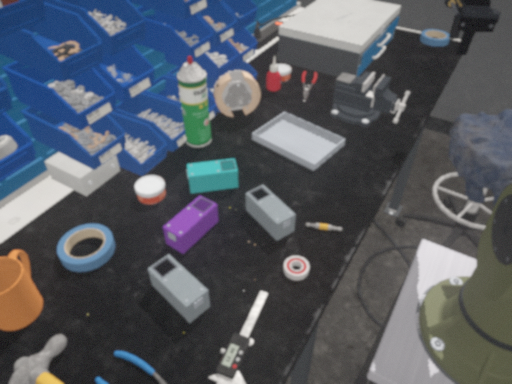

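The top view shows the grey boxes at about (134,217) and (234,234), with their windows toward the bins, and the tray at (344,206). The tool can't tilt, so I'll shake along the box instead.

```bash
cat > h.py <<'E'
import cv2,numpy as np
from cell import telemetry,cams
from scipy.spatial.transform import Rotation as R
def ray(n,uv,z):
    c=cams.calibration(n);r=np.array(c["rotation"]);M=R.from_euler("xyz",r,degrees=True).as_matrix() if r.ndim==1 else r
    d=M@np.linalg.inv(c["K"])@np.array([*uv,1.]);o=np.array(c["origin"]);return (o+d*(z-o[2])/d[2])[:2]
def boxes(n,im,roi,z,thr=95):
    x0,y0,x1,y1=roi;hsv=cv2.cvtColor(im,cv2.COLOR_BGR2HSV)
    m=((hsv[...,2]>thr)&(hsv[...,1]<70)).astype(np.uint8);k=np.zeros_like(m);k[y0:y1,x0:x1]=m[y0:y1,x0:x1]
    cs=cv2.findContours(k,cv2.RETR_EXTERNAL,cv2.CHAIN_APPROX_NONE)[0];c=max(cs,key=cv2.contourArea)
    b=cv2.boxPoints(cv2.minAreaRect(c));w=np.array([ray(n,p,z) for p in b]);return b,w
E
python3 - <<'E'
from h import *
im=cv2.imread("pics/top0.png")
for nm,roi,z in(("L",(110,185,160,250),.05),("Rr",(208,200,262,268),.05),("tray",(300,150,385,260),.02)):
    b,w=boxes("top",im,roi,z);print(nm,b.round(1).tolist(),w.round(3).tolist(),"c",w.mean(0).round(4),"len",[round(float(np.linalg.norm(w[i]-w[i-1])),3) for i in(1,2)],"head",[round(float(np.degrees(np.arctan2(*(w[i]-w[i-1])[::-1]))),1) for i in(1,2)])
cr=lambda x:cv2.resize(x,(400,400),interpolation=cv2.INTER_CUBIC)
cv2.imwrite("pics/crop0.png",np.hstack([cr(im[180:260,95:175]),cr(im[195:275,195:275])]))
E
```

```text
L [[115.30000305175781, 236.89999389648438], [128.5, 190.6999969482422], [152.89999389648438, 197.6999969482422], [139.6999969482422, 243.89999389648438]] [[0.439, 0.243], [0.552, 0.216], [0.534, 0.156], [0.422, 0.184]] c [0.4867 0.1995] len [0.116, 0.063] head [-13.4, -106.3]
Rr [[214.0, 252.5], [233.0, 208.60000610351562], [251.89999389648438, 216.8000030517578], [233.0, 260.70001220703125]] [[0.4, 0.005], [0.506, -0.04], [0.486, -0.087], [0.38, -0.04]] c [ 0.443  -0.0405] len [0.116, 0.051] head [-23.3, -113.8]
tray [[310.29998779296875, 240.6999969482422], [321.3999938964844, 161.8000030517578], [378.3999938964844, 169.8000030517578], [367.29998779296875, 248.6999969482422]] [[0.428, -0.234], [0.632, -0.27], [0.61, -0.419], [0.407, -0.378]] c [ 0.5191 -0.3254] len [0.207, 0.15] head [-9.9, -98.3]
```

View pics/crop0.png

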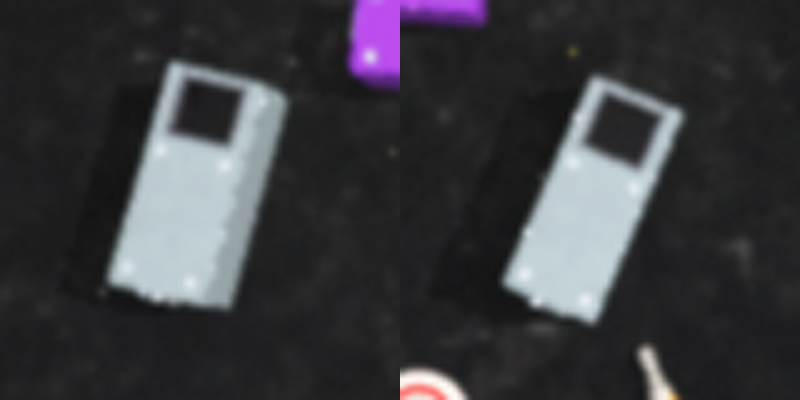

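Run:
```python
from h import *
for nm,c,w,e in(("L",(132,216.6),(136.4,202.4),((116.6,237),(129.4,192.4))),("R",(233.9,235),(239.2,221.2),((215.6,252),(234,210.2)))):
    C=ray("top",c,.05);W=ray("top",w,.05);E=[ray("top",p,.05) for p in e]
    f=lambda d:np.degrees(np.arctan2(d[1],d[0])).round(1)
    h=np.radians(f(E[1]-E[0]));print(nm,C.round(4),"dist",np.linalg.norm(W-C).round(4),"head",f(W-C),f(E[1]-E[0]),"c from win",(W-.036*np.array([np.cos(h),np.sin(h)])).round(4))
```

```text
L [0.4879 0.2048] dist 0.036 head -15.0 -13.5 c from win [0.4877 0.2039]
R [ 0.4417 -0.0425] dist 0.036 head -21.2 -23.7 c from win [ 0.4423 -0.0411]
```

{"op": "arm_command", "data": {"series": "0 0 0 0.12 0;0 0 0 0.12 0;0 0 0 0.12 0;0 0 0 0.12 0;0 0 0 0.12 0;0 0 0 0.12 0;0 0 0 0.054 0;14 -31 0 0 0;14 -31 0 0 0;14 -31 0 0 0;14 -31 0 0 0;14 -31 0 0 0;14 -31 0 0 0;14 -31 0 0 0;14 -31 0 0 0;0 0 0 0 0", "squeeze": 50}}

```text
time_s: 1.43
tool_pos: [0.4458, -0.4106, 0.2222]
tool_rot: [-179.7, -0.1, -22.0]
force: [0.8, 0.7, -0.8]
grip_width: 0.087
grasp_force: 0.0
```

{"op": "arm_command", "data": {"series": "-14.6 -33.9 0 0.012 0;-14.6 -33.9 0 0 0;-14.6 -33.9 0 0 0;-14.6 -33.9 0 0 0;-14.6 -33.9 0 0 0;-14.6 -33.9 0 0 0;-14.6 -33.9 0 0 0;-14.6 -33.9 0 0 0;-14.6 -33.9 0 0 0;-14.6 -33.9 0 0 0;0 0 0 0 0;0 0 30 0 0;0 0 30 0 0;0 0 30 0 0;0 0 30 0 0;0 0 20 0 0;0 0 0 0 0;0 0 0 0 0"}}

```text
time_s: 2.93
tool_pos: [0.438, -0.0496, 0.0819]
tool_rot: [180.0, 0.2, -23.4]
force: [0.3, -0.1, 0.4]
grip_width: 0.0866
grasp_force: 0.0
```

{"op": "arm_command", "data": {"series": "1 -8 0 0 0;0 0 25 0 0;0 0 25 0 0;0 0 15 0 0;0 0 9 0 0;0 0 0 0 0;0 0 0 0 0;0 0 0 0 255;0 0 0 0 255;0 0 0 0 255;0 0 0 0 255;0 0 0 0 255;0 0 0 0 255;0 0 0 0 255;0 0 0 0 255"}}

```text
time_s: 4.18
tool_pos: [0.4431, -0.0424, 0.0086]
tool_rot: [-180.0, -0.0, -23.4]
force: [0.6, 1.1, 1.1]
grip_width: 0.0454
grasp_force: 50.0
```

{"op": "arm_command", "data": {"series": "0 0 -20 0 255;0 0 -35 0 255;0 0 -35 0 255;0 0 -15 0 255;0 0 0 0 255;8 0 0 0 255;16 0 0 0 255;24 0 0 0 255;32 0 0 0 255;40 0 0 0 255;41 0 0 0 255;-41 0 0 0 255;-41 0 0 0 255;-33 0 0 0 255;-24 0 0 0 255;-16 0 0 0 255;-8 0 0 0 255;0 0 0 0 255;0 0 0 0 255", "squeeze": 60}}

```text
time_s: 5.77
tool_pos: [0.4413, -0.0422, 0.1127]
tool_rot: [180.0, 0.0, -23.4]
force: [-0.2, -0.5, -2.7]
grip_width: 0.0457
grasp_force: 60.0
```

Run:
```python
from h import *
a=cams.read_camera("top");b=cams.read_camera("side")
cv2.imwrite("pics/s1.png",np.hstack([cv2.resize(a[120:320,150:350],(400,400)),cv2.resize(b[80:280,180:380],(400,400))]))
```

```text
(no output)
```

View pics/s1.png

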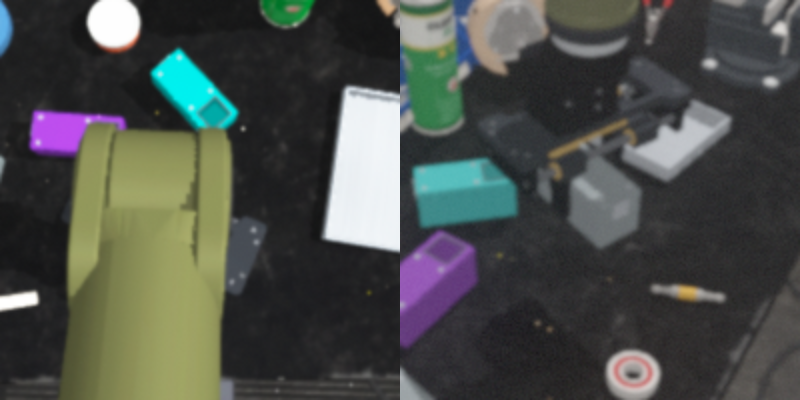

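{"op": "arm_command", "data": {"series": "10 0 0 -0.12 255;0 0 0 -0.12 255;0 0 0 -0.12 255;0 0 0 -0.12 255;0 0 0 -0.12 255;0 0 0 -0.12 255;0 0 0 -0.12 255;0 0 0 -0.12 255;0 0 0 -0.12 255;0 0 0 -0.12 255;0 0 0 -0.12 255;0 0 0 -0.12 255;0 0 0 -0.12 255;0 0 0 -0.12 255;0 0 0 0 255"}}

```text
time_s: 7.12
tool_pos: [0.4512, -0.0462, 0.1135]
tool_rot: [180.0, -0.0, 73.0]
force: [0.1, 0.5, -3.0]
grip_width: 0.0458
grasp_force: 60.0
```

Run:
```python
from h import *
print(telemetry.get_obs()["qpos"].round(0))
b=cams.read_camera("side")
cv2.imwrite("pics/s2.png",cv2.resize(b[90:270,200:380],(540,540)))
```

```text
[ 30.   1. -28. 117.   0.  63. -15.]
```

View pics/s2.png

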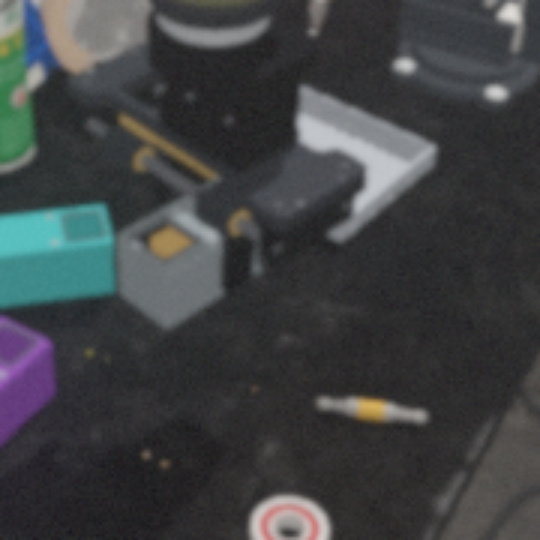

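Brass shows in the window of the right-hand box (crop (170,242)), so this is the loose one. Next it goes to the tray.

{"op": "arm_command", "data": {"series": "0 0 0 0.12 255;0 0 0 0.12 255;0 0 0 0.12 255;0 0 0 0.12 255;0 0 0 0.12 255;0 0 0 0.12 255;0 0 0 0.12 255;0 0 0 0.12 255;0 0 0 0.12 255;0 0 0 0.12 255;0 0 0 0.12 255;0 0 0 0.12 255;0 0 0 0.009 255;0 0 0 0 255"}}

```text
time_s: 8.33
tool_pos: [0.4507, -0.0459, 0.1135]
tool_rot: [-180.0, -0.0, -10.1]
force: [0.1, 0.0, -2.8]
grip_width: 0.0457
grasp_force: 60.0
```

{"op": "arm_command", "data": {"series": "3.5 8 0 0 255;7 16 0 0 255;10.5 24 0 0 255;13.6 31 0 0 255;15.4 35 0 0 255;15.4 35 0 0 255;15.4 35 0 0 255;13.6 31 0 0 255;10.5 24 0 0 255;7 16 0 0 255;3.5 8 0 0 255;0 0 0 0 255;0 0 0 0 255"}}

```text
time_s: 9.42
tool_pos: [0.5173, -0.3244, 0.113]
tool_rot: [-179.9, 0.1, -10.1]
force: [-0.4, 0.8, -2.3]
grip_width: 0.0454
grasp_force: 60.0
```

{"op": "arm_command", "data": {"series": "0 0 10 0 255;0 0 20 0 255;0 0 25 0 255;0 0 18 0 255;0 0 12 0 255;0 0 6 0 255;0 0 4 0 255;0 0 3 0 255;0 0 1 0 255;0 0 0 0 255;0 0 0 0 255"}}

```text
time_s: 10.33
tool_pos: [0.5182, -0.3254, 0.0155]
tool_rot: [180.0, -0.1, -10.2]
force: [0.2, 0.3, -2.4]
grip_width: 0.0455
grasp_force: 60.0
```

{"op": "arm_command", "data": {"series": "0 0 1 0 255;0 0 1 0 255;0 0 0.7 0 255;0 0 0 0 255;0 0 0 0 255"}}

```text
time_s: 10.75
tool_pos: [0.5179, -0.3252, 0.0127]
tool_rot: [180.0, -0.0, -10.2]
force: [-1.2, 0.4, 3.6]
grip_width: 0.0456
grasp_force: 60.0
```

{"op": "arm_command", "data": {"series": "0 0 0 0 75;0 0 0 0 75;0 0 0 0 75;0 0 0 0 75;0 0 -8 0 75;0 0 -16 0 75;0 0 -30 0 75;0 0 -40 0 75;0 0 -40 0 75;0 0 0 0 75;-41 0 0 0 0;-41 0 0 0 0;0 -41 0 0 0;0 -41 0 0 0;0 -41 0 0 0;0 -41 0 0 0;0 -41 0 0 0;0 0 0 0 0"}}

```text
time_s: 12.25
tool_pos: [0.4748, -0.0991, 0.1468]
tool_rot: [-179.8, -0.1, -9.5]
force: [0.2, 0.2, -0.6]
grip_width: 0.0868
grasp_force: 0.0
```

Run:
```python
from h import *
a=cams.read_camera("top");b=cams.read_camera("side")
cv2.imwrite("pics/s3.png",np.hstack([cv2.resize(a[140:270,290:420],(390,390)),cv2.resize(b[80:210,230:360],(390,390))]))
```

```text
(no output)
```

View pics/s3.png

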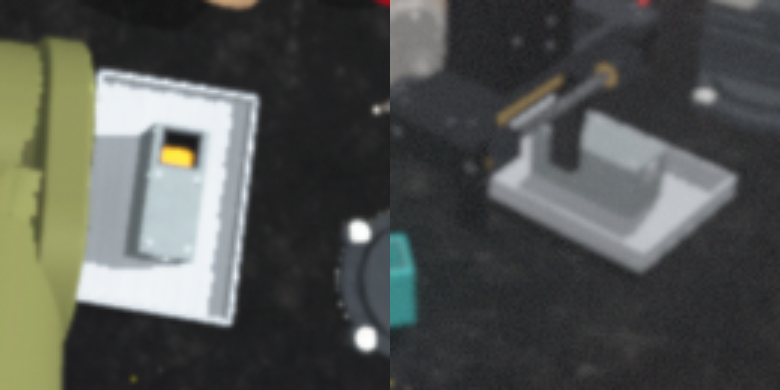

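Box and brass are in the tray, but the brass fills only the near half of the window (crop (178,155)). I'll work out the slug's travel before deciding whether to shake again.

Run:
```python
from h import *
a=cams.read_camera("top");h=cv2.cvtColor(a,cv2.COLOR_BGR2HSV)[160:240,325:370]
br=(h[...,1]>120)&(h[...,0]>12)&(h[...,0]<32)&(h[...,2]>60)
ys,xs=np.where(br);print("brass rows",ys.min()+160,ys.max()+160,"cols",xs.min()+325,xs.max()+325,len(ys))
c=int(xs.mean())
for r in range(20,45):print(r+160,a[r+160,c+325].tolist())
f=np.array([np.cos(np.radians(-10.2)),np.sin(np.radians(-10.2))]);cen=np.array([.518,-.3253])
for z in(.04,.054):
    for p in((c+325,ys.min()+159.5),(c+325,ys.max()+160.5)):print(z,((ray("top",p,z)-cen)@f).round(4))
```

```text
brass rows 188 194 cols 344 354 68
180 [242, 239, 234]
181 [231, 227, 219]
182 [189, 183, 173]
183 [122, 116, 110]
184 [56, 53, 51]
185 [28, 27, 27]
186 [26, 26, 26]
187 [29, 30, 32]
188 [33, 59, 80]
189 [47, 146, 198]
190 [63, 224, 252]
191 [69, 235, 254]
192 [71, 235, 254]
193 [81, 232, 253]
194 [114, 212, 245]
195 [165, 183, 196]
196 [199, 196, 183]
197 [208, 204, 189]
198 [209, 205, 189]
199 [208, 205, 189]
200 [208, 205, 189]
201 [208, 204, 189]
202 [208, 203, 188]
203 [208, 204, 189]
204 [206, 202, 189]
0.04 0.0422
0.04 0.0245
0.054 0.0389
0.054 0.0214
```

Slug travel works out at about 55–58 mm, above the 45 mm needed. I'll check that the other box hasn't moved and hand in if so.

Run:
```python
from h import *
from cell import env
b,w=boxes("top",cams.read_camera("top"),(110,185,160,250),.05);print(w.mean(0).round(4))
if np.linalg.norm(w.mean(0)-[.4867,.1995])<.006: print(env.sign_off())
```

```text
[0.4877 0.1997]
the job is handed in; nothing more can be done
None
```

The job is handed in: the box with the loose slug is in the tray with brass showing in the window (slug slid about 55–58 mm by camera), and the other box stands untouched on the worktop; the hand-in returned no verdict.

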